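Carry the seasonings from the prep rack to the hob rack, turning the row round

TASK

The four seasonings in the light-wood prep rack on the left stand in the order in which the cook will need them, the first one at the left end. Move them all to the dark-wood rack on the right, beside the hob, with the row turned round so that the first is nearest the hob: what stood at the left end goes into the right-hand end cup, the next one beside it, and so on, each standing upright on the floor of its own cup. Do not knock any of them over, and leave the oil jug where it stands.

Things in the scene. Friction and masses are not known exactly. Their poses are not given: they have to be found in the camera images.
- yellow_jar: spice jar with a yellow-ochre cap (green print on its top) and a green and red label, loose; round, 42 mm across, 106 mm tall, grip it anywhere in its upper half. About 0.1 kg. Origin at the centre of its underside, z up its axis.
- red_jar: spice jar with a red cap (green print on its top) and a green and white label, loose; round, 47 mm across (cap 45 mm), 97 mm tall, grip it anywhere in its upper half. About 0.1 kg. Origin at the centre of its underside, z up its axis.
- pepper_mill: dark-brown wooden pepper mill, 46 mm across the foot, 128 mm tall, waist 33 mm at height 50 to 60 mm; the head above it is a cylinder 41 mm across from height 77 to 104 mm (a good place to grip), with a small steel knob on top. About 0.16 kg. Origin at the centre of its underside, z up its axis.
- salt_mill: pale wooden salt mill, 46 mm across the foot, 128 mm tall, waist 33 mm at height 50 to 60 mm; the head above it is a cylinder 41 mm across from height 77 to 104 mm (a good place to grip), with a small steel knob on top. About 0.16 kg. Origin at the centre of its underside, z up its axis.
- yellow_jar_cup: fixed steel cup of the light-wood prep rack, holding the yellow-capped jar at the start; four such cups in a straight row, 80 mm apart, order varies. Origin: centre of its underside, 18 mm above the worktop; cup floor 3 mm, rim 16 mm above the origin; 73 mm wide, inside 63 mm at the floor. x across the row, away from the robot; y along the row, to the robot's left.
- red_jar_cup: fixed steel cup of the light-wood prep rack, holding the red-capped jar at the start; four such cups in a straight row, 80 mm apart, order varies. Origin: centre of its underside, 18 mm above the worktop; cup floor 3 mm, rim 16 mm above the origin; 73 mm wide, inside 63 mm at the floor. x across the row, away from the robot; y along the row, to the robot's left.
- pepper_mill_cup: fixed steel cup of the light-wood prep rack, holding the dark pepper mill at the start; four such cups in a straight row, 80 mm apart, order varies. Origin: centre of its underside, 18 mm above the worktop; cup floor 3 mm, rim 16 mm above the origin; 73 mm wide, inside 63 mm at the floor. x across the row, away from the robot; y along the row, to the robot's left.
- salt_mill_cup: fixed steel cup of the light-wood prep rack, holding the pale salt mill at the start; four such cups in a straight row, 80 mm apart, order varies. Origin: centre of its underside, 18 mm above the worktop; cup floor 3 mm, rim 16 mm above the origin; 73 mm wide, inside 63 mm at the floor. x across the row, away from the robot; y along the row, to the robot's left.
- hob_rack: fixed dark-wood rack on the right, 352 x 92 mm, four empty steel cups in a row, a steel bow 51 mm high at each end. Origin: centre of its underside, on the worktop; x across the row, away from the robot; y along the row, to the robot's left. Cups centred at y = +120, +40, -40, -120 mm, x = 0; cup floors 21 mm, rims 34 mm above the worktop; 73 mm wide, inside 63 mm at the floor.
- oil_jug: clear oil jug with a teal lid and handle, 92 x 144 mm, 187 mm tall, standing loose on the worktop behind the two racks. Origin at the middle of its underside.
Not all that is in view belongs to the job. Leave any orange or pink look-alike of the pepper_mill alone.

How it is judged:
At the end, for the whole second after the job is handed in: Both jars and both mills stand in the hob rack, one per cup, in the reverse of their starting left-to-right order: within 14 mm of the cup centre along and across the rack, underside 16 to 26 mm above the worktop, upright within 0.12 rad, released and at rest (x of yellow_jar in the frame of hob_rack between -0.014 and 0.014 m and z of yellow_jar in the frame of hob_rack between 0.016 and 0.026 m and (y of yellow_jar in the frame of hob_rack between 0.106 and 0.134 m or y of yellow_jar in the frame of hob_rack between 0.026 and 0.054 m or y of yellow_jar in the frame of hob_rack between -0.054 and -0.026 m or y of yellow_jar in the frame of hob_rack between -0.134 and -0.106 m) and angle between each of yellow_jar, red_jar, pepper_mill, salt_mill's own z axis and vertical below 0.12 rad and linear speed of each of yellow_jar, red_jar, pepper_mill, salt_mill below 0.02 m/s and angular speed of each of yellow_jar, red_jar, pepper_mill, salt_mill below 0.2 rad/s and x of red_jar in the frame of hob_rack between -0.014 and 0.014 m and z of red_jar in the frame of hob_rack between 0.016 and 0.026 m and (y of red_jar in the frame of hob_rack between 0.106 and 0.134 m or y of red_jar in the frame of hob_rack between 0.026 and 0.054 m or y of red_jar in the frame of hob_rack between -0.054 and -0.026 m or y of red_jar in the frame of hob_rack between -0.134 and -0.106 m) and x of pepper_mill in the frame of hob_rack between -0.014 and 0.014 m and z of pepper_mill in the frame of hob_rack between 0.016 and 0.026 m and (y of pepper_mill in the frame of hob_rack between 0.106 and 0.134 m or y of pepper_mill in the frame of hob_rack between 0.026 and 0.054 m or y of pepper_mill in the frame of hob_rack between -0.054 and -0.026 m or y of pepper_mill in the frame of hob_rack between -0.134 and -0.106 m) and x of salt_mill in the frame of hob_rack between -0.014 and 0.014 m and z of salt_mill in the frame of hob_rack between 0.016 and 0.026 m and (y of salt_mill in the frame of hob_rack between 0.106 and 0.134 m or y of salt_mill in the frame of hob_rack between 0.026 and 0.054 m or y of salt_mill in the frame of hob_rack between -0.054 and -0.026 m or y of salt_mill in the frame of hob_rack between -0.134 and -0.106 m) and ((y of yellow_jar_cup in the frame of red_jar_cup above 0 m and ((y of yellow_jar in the frame of hob_rack below -0.08 m and y of red_jar in the frame of hob_rack above -0.08 m) or (y of yellow_jar in the frame of hob_rack below 0 m and y of red_jar in the frame of hob_rack above 0 m) or (y of yellow_jar in the frame of hob_rack below 0.08 m and y of red_jar in the frame of hob_rack above 0.08 m))) or (y of yellow_jar_cup in the frame of red_jar_cup below 0 m and ((y of yellow_jar in the frame of hob_rack above -0.08 m and y of red_jar in the frame of hob_rack below -0.08 m) or (y of yellow_jar in the frame of hob_rack above 0 m and y of red_jar in the frame of hob_rack below 0 m) or (y of yellow_jar in the frame of hob_rack above 0.08 m and y of red_jar in the frame of hob_rack below 0.08 m)))) and ((y of yellow_jar_cup in the frame of pepper_mill_cup above 0 m and ((y of yellow_jar in the frame of hob_rack below -0.08 m and y of pepper_mill in the frame of hob_rack above -0.08 m) or (y of yellow_jar in the frame of hob_rack below 0 m and y of pepper_mill in the frame of hob_rack above 0 m) or (y of yellow_jar in the frame of hob_rack below 0.08 m and y of pepper_mill in the frame of hob_rack above 0.08 m))) or (y of yellow_jar_cup in the frame of pepper_mill_cup below 0 m and ((y of yellow_jar in the frame of hob_rack above -0.08 m and y of pepper_mill in the frame of hob_rack below -0.08 m) or (y of yellow_jar in the frame of hob_rack above 0 m and y of pepper_mill in the frame of hob_rack below 0 m) or (y of yellow_jar in the frame of hob_rack above 0.08 m and y of pepper_mill in the frame of hob_rack below 0.08 m)))) and ((y of yellow_jar_cup in the frame of salt_mill_cup above 0 m and ((y of yellow_jar in the frame of hob_rack below -0.08 m and y of salt_mill in the frame of hob_rack above -0.08 m) or (y of yellow_jar in the frame of hob_rack below 0 m and y of salt_mill in the frame of hob_rack above 0 m) or (y of yellow_jar in the frame of hob_rack below 0.08 m and y of salt_mill in the frame of hob_rack above 0.08 m))) or (y of yellow_jar_cup in the frame of salt_mill_cup below 0 m and ((y of yellow_jar in the frame of hob_rack above -0.08 m and y of salt_mill in the frame of hob_rack below -0.08 m) or (y of yellow_jar in the frame of hob_rack above 0 m and y of salt_mill in the frame of hob_rack below 0 m) or (y of yellow_jar in the frame of hob_rack above 0.08 m and y of salt_mill in the frame of hob_rack below 0.08 m)))) and ((y of red_jar_cup in the frame of pepper_mill_cup above 0 m and ((y of red_jar in the frame of hob_rack below -0.08 m and y of pepper_mill in the frame of hob_rack above -0.08 m) or (y of red_jar in the frame of hob_rack below 0 m and y of pepper_mill in the frame of hob_rack above 0 m) or (y of red_jar in the frame of hob_rack below 0.08 m and y of pepper_mill in the frame of hob_rack above 0.08 m))) or (y of red_jar_cup in the frame of pepper_mill_cup below 0 m and ((y of red_jar in the frame of hob_rack above -0.08 m and y of pepper_mill in the frame of hob_rack below -0.08 m) or (y of red_jar in the frame of hob_rack above 0 m and y of pepper_mill in the frame of hob_rack below 0 m) or (y of red_jar in the frame of hob_rack above 0.08 m and y of pepper_mill in the frame of hob_rack below 0.08 m)))) and ((y of red_jar_cup in the frame of salt_mill_cup above 0 m and ((y of red_jar in the frame of hob_rack below -0.08 m and y of salt_mill in the frame of hob_rack above -0.08 m) or (y of red_jar in the frame of hob_rack below 0 m and y of salt_mill in the frame of hob_rack above 0 m) or (y of red_jar in the frame of hob_rack below 0.08 m and y of salt_mill in the frame of hob_rack above 0.08 m))) or (y of red_jar_cup in the frame of salt_mill_cup below 0 m and ((y of red_jar in the frame of hob_rack above -0.08 m and y of salt_mill in the frame of hob_rack below -0.08 m) or (y of red_jar in the frame of hob_rack above 0 m and y of salt_mill in the frame of hob_rack below 0 m) or (y of red_jar in the frame of hob_rack above 0.08 m and y of salt_mill in the frame of hob_rack below 0.08 m)))) and ((y of pepper_mill_cup in the frame of salt_mill_cup above 0 m and ((y of pepper_mill in the frame of hob_rack below -0.08 m and y of salt_mill in the frame of hob_rack above -0.08 m) or (y of pepper_mill in the frame of hob_rack below 0 m and y of salt_mill in the frame of hob_rack above 0 m) or (y of pepper_mill in the frame of hob_rack below 0.08 m and y of salt_mill in the frame of hob_rack above 0.08 m))) or (y of pepper_mill_cup in the frame of salt_mill_cup below 0 m and ((y of pepper_mill in the frame of hob_rack above -0.08 m and y of salt_mill in the frame of hob_rack below -0.08 m) or (y of pepper_mill in the frame of hob_rack above 0 m and y of salt_mill in the frame of hob_rack below 0 m) or (y of pepper_mill in the frame of hob_rack above 0.08 m and y of salt_mill in the frame of hob_rack below 0.08 m))))); the robot touches nothing.
It fails at once if a seasoning is tipped over (more than 0.7 rad) (angle between any of yellow_jar, red_jar, pepper_mill, salt_mill's own z axis and vertical above 0.7 rad).
It fails at once if the oil jug is shifted by more than 30 mm or tipped (distance of oil_jug from where it was at the start of the episode above 0.03 m or angle between oil_jug's own z axis and vertical above 0.35 rad).
It also fails if it takes over 120 s, if anything falls off the work surface, if the arm or the gripper's body presses on something with over 40 N, if the wrist force passes 120 N, or if a joint passes its speed limit or range.

ROBOT

A 6-joint arm with a two-finger parallel gripper is mounted at the origin on a cart in front of the work surface, level with it; the furniture and walls round the work are solid. World frame = base frame: x ahead of the robot, y to its left, z up, the work surface at z = 0. Lengths are in m, angles in rad, forces in N, time in s.
With the tool pointing down it reaches from about 0.3 to 0.775 m from the base axis. Payload 14.6 kg.
Tool frame: the origin (TCP) lies at the very end of the fingers, on their centre line; the grasp point (between the pads) lies 19 mm behind it; z points along the fingers, y is the line along which they close (so a half turn about z gives the same grasp; the last joint's range is limited). The gripper opens to 94 mm and grips with 3 to 60 N. Pads are 16 mm wide; open, the fingers measure 119 mm over their backs; the gripper's body (75 mm by 177 mm) begins 78 mm behind the grasp point.
Start: joints at [1.088, 0.3, 1.521, -0, 1.321, -0.067], TCP at [0.222, 0.503, 0.205] pointing down, gripper open.
Joint ranges: [-3.03, 3.03], [-0.79, 2.21], [0.23, 2.52], [-1.04, 4.18], [0, 3.07], [-2.55, 2.55]. Speed limits (rad/s): [2.22, 2.22, 2.57, 3.14, 3.14, 3.14].

INTERFACE

Orientations are given as [roll, pitch, yaw] about the fixed x, y, z axes, in that order (R = Rz(yaw) Ry(pitch) Rx(roll)).
In Python, from station import ctrl, cams gives the robot as it stands. The module is installed in compiled form; this text tells all that it offers.
- The arm moves only by the tool arm_command, never from a script. Its argument "plan" is a list that holds one entry, the list of rows, each a list of 7 numbers: the shift along the tool's x, y, z in fractions of the full range, 1 being 1000 mm, then the turn, a rotation vector about the tool's x, y, z in shares of 120 degrees (1.0 is 120 degrees), then the closure, from -1 (fully open) to 1 (shut). A call has 1 to 12 rows; each row is the pose to reach, as a shift and turn from the pose commanded when the call began, along the tool's axes at that moment; what a row does not reach only later rows make up. A row lasts 1/10 s, in which the tool goes at most 50 mm and 8.59 degrees, less where a joint would pass 70% of its speed; a pose out of reach is approached as far as the arm can. A shift or turn number past 1, either way, is cut back to 1. A call with a gripper value outside its range is refused whole. The fingers move at their own pace and stop on an object; "squeeze" is the grip in N (left out, the last holds). Time passes only in rows, so rows that repeat a pose let the fingers close. It gives the time, the measured TCP pose, the force, the opening and the grip force at its end, in the units of the state.
- ctrl.get_obs(): the state, without advancing time (a new reading comes with each control period).
- cams.camera(name): name is "scene" or "top" or "wrist"; returns (picture, depth): 384x512x3 uint8, blue, green, red; 384x512 float32, m along the optical axis (not along the pixel's ray), 0 where there is no reading.
- cams.camera_info(name): a dict with "fx", "fy", "cx", "cy" (pixels), "dist_coeffs" ([k1, k2, p1, p2, k3] as OpenCV has them; the pictures are not rectified), "world_to_cam" (4x4, takes a point from world to camera coordinates). Camera axes: x right, y down, z forward; pixel columns grow to the right and rows downward; lengths in m; the calibration is good to about 2 mm. A picture is of the moment at which its call begins: read the wrist's pose just before it. camera_info takes no time and is no camera call; for the wrist camera it gives the pose at the moment of the call.
- ctrl.hand_in(): hands the job in; it is judged then, once.
The state is a dict: "time_s": time; "qpos": joint angles; "joint_vel": joint speeds; "tau": joint torques, N m; "ee_pos": TCP position; "eef_rot": TCP orientation; "force": force on the tool from outside, world axes, zero at the start; "moment": the same for the moment, N m; "grip_width": finger opening in m; "grip_force": force on a finger pad.
Only numpy, scipy, OpenCV 4.12 (cv2) and the standard library are available. Lean on these libraries where they do the work, as an engineer would, in place of code of your own. Each camera call takes 0.05 s, during which the arm holds its last target. There are 200 camera calls.

## Working session

There is one attempt and no reset: what is moved stays moved. The work goes in short steps, Python scripts to look and compute and a tool call to move; the robot and the scene stay as the last step left them, time stands still between calls to the robot, and variables do not carry over. Pictures are saved under pics/ and viewed, at most 14 in all, crops included, and the job is handed in when it is done.

Besides the shell and the picture viewer there is one more tool, called after ">>>" as name(argument=value, ...), one argument or row to a line, values as JSON. arm_command: Moves the arm, as the interface text tells. Its arguments: {"type":"object","properties":{"plan":{"type":"array"},"squeeze":{"type":"number"}},"required":["plan"]}

```bash
mkdir -p pics; cat > h.py <<'E'
import numpy as np, cv2
from station import ctrl, cams
def ray(info,u,v):
    K=np.array([[info['fx'],0,info['cx']],[0,info['fy'],info['cy']],[0,0,1]])
    p=cv2.undistortPoints(np.array([[[u,v]]],float),K,np.array(info['dist_coeffs'],float))[0,0]
    T=np.linalg.inv(np.array(info['world_to_cam']))
    return T[:3,3],T[:3,:3]@np.array([p[0],p[1],1.]),T
def onplane(info,u,v,z):
    o,d,_=ray(info,u,v); return o+d*(z-o[2])/d[2]
def cloud(info,dep):
    K=np.array([[info['fx'],0,info['cx']],[0,info['fy'],info['cy']],[0,0,1]])
    H,W=dep.shape; g=np.stack(np.meshgrid(np.arange(W),np.arange(H)),-1).reshape(-1,1,2).astype(float)
    p=cv2.undistortPoints(g,K,np.array(info['dist_coeffs'],float)).reshape(H,W,2)
    c=np.dstack([p*dep[...,None],dep]); T=np.linalg.inv(np.array(info['world_to_cam']))
    return c@T[:3,:3].T+T[:3,3]
E
python3 - <<'E'
from h import *
o=ctrl.get_obs(); print({k:np.round(v,3) for k,v in o.items()})
for n in ['scene','top']:
    im,d=cams.camera(n); cv2.imwrite(f'pics/{n}0.png',im); np.savez(f'{n}0.npz',im=im,d=d)
    i=cams.camera_info(n); print(n,np.linalg.inv(i['world_to_cam'])[:3,3].round(3),i['fx'],i['dist_coeffs'])
E
```

```text
{'time_s': np.float64(0.0), 'qpos': array([ 1.088,  0.3  ,  1.522, -0.   ,  1.321, -0.067]), 'joint_vel': array([-0.001, -0.002, -0.   ,  0.   , -0.001, -0.001]), 'tau': array([ 1.0000e-03, -5.3180e+01, -3.5274e+01,  7.1000e-02,  2.4000e-02,
       -0.0000e+00]), 'ee_pos': array([0.222, 0.503, 0.205]), 'eef_rot': array([-3.14 , -0.   ,  2.726]), 'force': array([ 0.283, -0.582, -0.317]), 'moment': array([0.046, 0.048, 0.005]), 'grip_force': np.float64(0.0), 'grip_width': np.float64(0.094)}
scene [ 0.101 -0.503  0.584] 383.23628778872194 [0.00858769 0.         0.         0.         0.        ]
top [0.477 0.042 1.247] 468.00154725482633 [-0.09800303  0.          0.          0.          0.        ]
```

View pics/scene0.png

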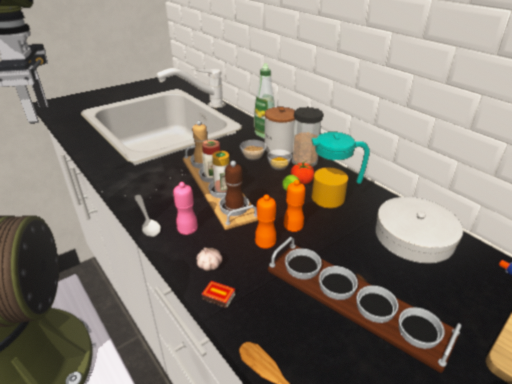

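View pics/top0.png

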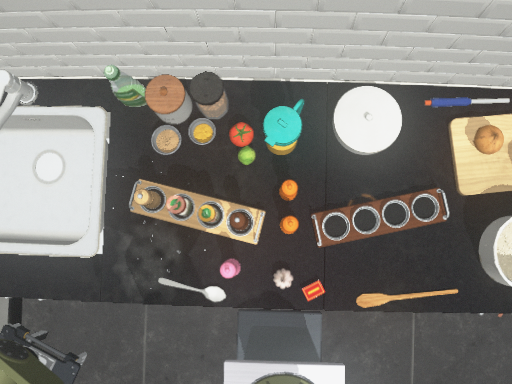

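The pictures show the starting order, left to right: salt, red, yellow, pepper. In the top view they are at columns 148, 178, 209 and 240. The hob rack's cups are near (336,226), (366,219), (396,213) and (426,207). Two orange decoys stand between the racks at (289,190) and (289,225), and the jug is at (283,130).

```bash
python3 - <<'E'
from h import *
z=np.load('top0.npz'); im,d=z['im'],z['d']; i=cams.camera_info('top')
g=cv2.cvtColor(im,cv2.COLOR_BGR2GRAY)
S=4; r=g[170:260,300:460]; r=cv2.resize(r,None,fx=S,fy=S,interpolation=cv2.INTER_CUBIC)
c=cv2.HoughCircles(r,cv2.HOUGH_GRADIENT,1,80,param1=120,param2=20,minRadius=44,maxRadius=64)
c=sorted(c[0].tolist())
print('hough',len(c))
P=[]
for u,v,R in c:
    uu,vv=(u+.5)/S-.5+300,(v+.5)/S-.5+170
    p=onplane(i,uu,vv,.034); P.append(p); print(round(uu,1),round(vv,1),round(R/S,1),p.round(4))
P=np.array(P)
print(np.linalg.norm(np.diff(P,axis=0),axis=1).round(4),P.mean(0).round(4))
# tops from depth in both views
for n in ['top','scene']:
    z=np.load(n+'0.npz'); C=cloud(cams.camera_info(n),z['d']); ok=z['d']>0
    print(n,'table z',np.median(C[...,2][ok&(abs(C[...,2])<.02)]).round(4))
    X,Y,Z=C[...,0],C[...,1],C[...,2]
    m=(ok&(Z>.085)&(X>.25)&(X<.6)&(Y<.45)&(Y>-.1)).astype(np.uint8)
    k,l,st,_=cv2.connectedComponentsWithStats(m)
    for j in range(1,k):
        if st[j,4]<12: continue
        q=C[l==j]; zt=q[:,2].max(); t=q[q[:,2]>zt-.03]
        print(st[j].tolist(),'top',zt.round(3),'c',((t.min(0)+t.max(0))/2).round(3),'mean',t.mean(0).round(3),'ext',np.ptp(t,axis=0).round(3))
c=cv2.resize(im[120:260,115:315],None,fx=4,fy=4,interpolation=cv2.INTER_CUBIC); cv2.imwrite('pics/crop.png',c)
E
```

```text
hough 4
335.8 226.0 14.1 [ 0.5143 -0.1246  0.034 ]
366.0 219.8 14.0 [ 0.5325 -0.203   0.034 ]
395.8 213.5 14.2 [ 0.5508 -0.2807  0.034 ]
425.2 207.2 14.0 [ 0.5691 -0.3586  0.034 ]
[0.0805 0.0798 0.08  ] [ 0.5417 -0.2417  0.034 ]
top table z 0.0008
[133, 189, 20, 17, 268] top 0.15 c [0.57  0.36  0.135] mean [0.569 0.357 0.134] ext [0.037 0.043 0.03 ]
[281, 188, 16, 9, 105] top 0.128 c [0.592 0.002 0.113] mean [0.593 0.002 0.112] ext [0.016 0.037 0.03 ]
[167, 195, 21, 20, 324] top 0.124 c [0.554 0.276 0.109] mean [0.554 0.275 0.117] ext [0.045 0.045 0.029]
[198, 205, 19, 18, 260] top 0.133 c [0.534 0.2   0.119] mean [0.534 0.2   0.125] ext [0.039 0.039 0.028]
[229, 212, 17, 17, 231] top 0.151 c [0.519 0.125 0.138] mean [0.519 0.124 0.134] ext [0.039 0.039 0.027]
[282, 216, 16, 16, 213] top 0.132 c [ 0.515 -0.002  0.117] mean [ 0.515 -0.002  0.114] ext [0.037 0.037 0.03 ]
[219, 262, 18, 17, 234] top 0.128 c [0.398 0.147 0.115] mean [0.399 0.146 0.113] ext [0.039 0.039 0.025]
[11, 356, 30, 19, 256] top 0.527 c [0.255 0.441 0.513] mean [0.254 0.443 0.514] ext [0.009 0.017 0.029]
scene table z 0.0012
[21, 0, 4, 6, 13] top 0.456 c [0.252 0.446 0.451] mean [0.252 0.447 0.451] ext [0.005 0.007 0.009]
[192, 120, 51, 69, 1291] top 0.15 c [0.542 0.239 0.135] mean [0.534 0.214 0.13 ] ext [0.089 0.27  0.03 ]
[287, 181, 15, 21, 232] top 0.127 c [0.591 0.002 0.112] mean [ 0.591 -0.001  0.11 ] ext [0.019 0.038 0.03 ]
[174, 182, 19, 23, 338] top 0.129 c [0.397 0.146 0.114] mean [0.394 0.139 0.112] ext [0.038 0.039 0.03 ]
[257, 194, 19, 24, 359] top 0.129 c [ 0.512 -0.003  0.114] mean [ 0.508 -0.007  0.112] ext [0.038 0.036 0.03 ]
```

View pics/crop.png

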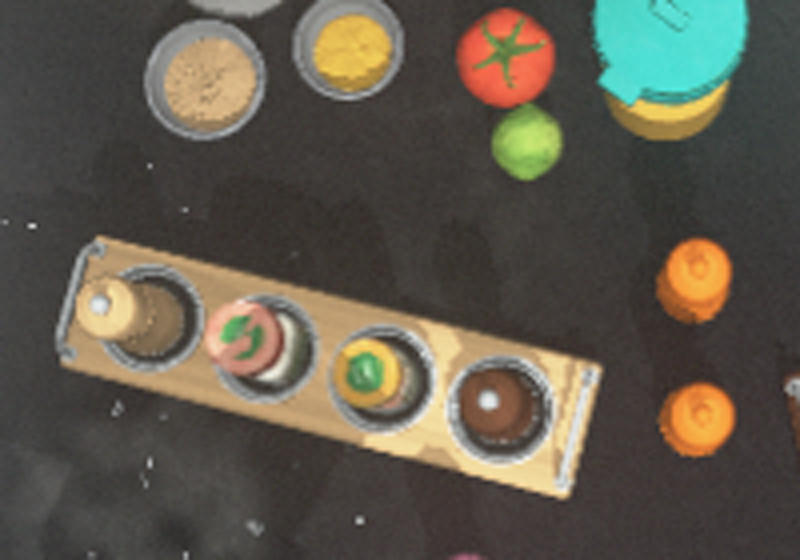

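```bash
cat >> h.py <<'E'
from scipy.spatial.transform import Rotation as Ro
def rel(p,yaw,p0=None,yaw0=None):
    o=ctrl.get_obs()
    p0=o['ee_pos'] if p0 is None else np.array(p0); e=o['eef_rot'] if yaw0 is None else [np.pi,0,yaw0]
    R0=Ro.from_euler('xyz',e); R1=Ro.from_euler('xyz',[np.pi,0,yaw])
    return (1000*R0.inv().apply(np.array(p)-p0)).round(1),(R0.inv()*R1).as_rotvec().round(3)
E
python3 - <<'E'
from h import *
i=cams.camera_info('top')
for n,u,v,z in [('salt',101,303,.147),('red',243,338,.118),('yel',366,373,.127),('pep',488,401,.147)]:
    print(n,onplane(i,(u+.5)/4-.5+115,(v+.5)/4-.5+120,z).round(4))
for n,u,v in [('s',153,319),('r',266,349),('y',382,379),('p',501,409)]:
    print('cup',n,onplane(i,(u+.5)/4-.5+115,(v+.5)/4-.5+120,.034).round(4))
print(rel([.570,.358,.24],1.357))
E
```

```text
salt [0.5707 0.3579 0.147 ]
red [0.5541 0.2771 0.118 ]
yel [0.5344 0.1996 0.127 ]
pep [0.5189 0.1241 0.147 ]
cup s [0.5707 0.355  0.034 ]
cup r [0.553  0.2791 0.034 ]
cup y [0.5356 0.2021 0.034 ]
cup p [0.5183 0.1239 0.034 ]
(array([-376.8,    7.9,  -35.1]), array([-1.000e-03,  1.000e-03,  1.369e+00]))
```

Units first: shifts go in shares of 1000 mm and turns go in shares of 120 degrees. So -377 mm is -0.377, -35 mm is -0.035, 1.372 rad is 0.6551.

>>> arm_command(
  plan=[
    [[-0.377, 0.008, -0.035, 0, 0, 0.6551, -1], [-0.377, 0.008, -0.035, 0, 0, 0.6551, -1], [-0.377, 0.008, -0.035, 0, 0, 0.6551, -1], [-0.377, 0.008, -0.035, 0, 0, 0.6551, -1], [-0.377, 0.008, -0.035, 0, 0, 0.6551, -1], [-0.377, 0.008, -0.035, 0, 0, 0.6551, -1], [-0.377, 0.008, -0.035, 0, 0, 0.6551, -1], [-0.377, 0.008, -0.035, 0, 0, 0.6551, -1], [-0.377, 0.008, -0.035, 0, 0, 0.6551, -1], [-0.377, 0.008, -0.035, 0, 0, 0.6551, -1], [-0.377, 0.008, -0.035, 0, 0, 0.6551, -1], [-0.377, 0.008, -0.035, 0, 0, 0.6551, -1]],
  ],
)

```text
time_s: 1.3
ee_pos: [0.5697, 0.3586, 0.2405]
eef_rot: [-3.141, 0.0, 1.358]
force: [1.0, 0.3, -0.3]
grip_width: 0.094
grip_force: 0.0
```

```bash
python3 - <<'E'
from h import *
im,d=cams.camera('wrist'); cv2.imwrite('pics/w1.png',im)
o=ctrl.get_obs(); print(o['ee_pos'],o['eef_rot'])
i=cams.camera_info('wrist')
C=cloud(i,d); 
def px(p):
    c=np.array(i['world_to_cam'])@np.append(p,1); return i['fx']*c[0]/c[2]+i['cx'],i['fy']*c[1]/c[2]+i['cy']
for n,p in [('salt',(.5707,.3579,.147)),('red',(.554,.277,.118)),('cupS',(.5707,.355,.034)),('tcp',o['ee_pos'])]: print(n,np.round(px(p)))
m=(d>0)&(C[...,2]>.13)&(C[...,2]<.155)&(abs(C[...,1]-.358)<.05)&(abs(C[...,0]-.57)<.05)
q=C[m]; print(len(q),q.min(0),q.max(0))
E
```

```text
[0.56972431 0.35863218 0.24059236] [ 3.14154828e+00 -1.57535346e-05  1.35752654e+00]
salt [257. 190.]
red [257. 247.]
cupS [256. 170.]
tcp [256. 227.]
838 [0.54957479 0.34374929 0.13001749] [0.58670575 0.38049197 0.14984078]
```

View pics/w1.png

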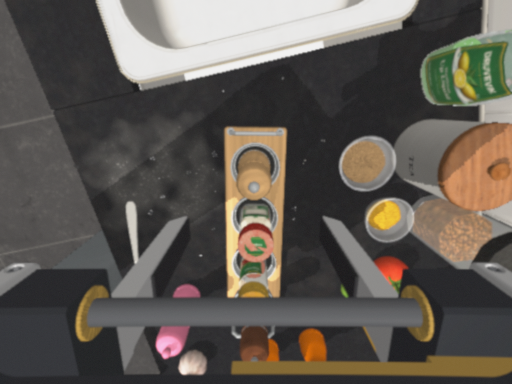

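The mill head is centred between the fingers: the knob is at (255,187), against a predicted (257,190). I'll descend and grip.

To row units: 148 mm is 0.148, 120 mm is 0.12.

>>> arm_command(
  plan=[
    [[0, 0, 0.04, 0, 0, 0, -1], [0, 0, 0.08, 0, 0, 0, -1], [0, 0, 0.12, 0, 0, 0, -1], [0, 0, 0.148, 0, 0, 0, -1], [0, 0, 0.148, 0, 0, 0, -1], [0, 0, 0.148, 0, 0, 0, 1], [0, 0, 0.148, 0, 0, 0, 1], [0, 0, 0.148, 0, 0, 0, 1], [0, 0, 0.148, 0, 0, 0, 1], [0, 0, 0.148, 0, 0, 0, 1], [0, 0, 0.148, 0, 0, 0, 1], [0, 0, 0.148, 0, 0, 0, 1]],
  ],
  squeeze=15,
)

```text
time_s: 2.55
ee_pos: [0.5703, 0.3582, 0.0925]
eef_rot: [3.142, -0.0, 1.354]
force: [-0.8, 0.2, 0.7]
grip_width: 0.0418
grip_force: 0.2
```

>>> arm_command(
  plan=[
    [[0, 0, 0, 0, 0, 0, 1], [0, 0, 0, 0, 0, 0, 1], [0, 0, -0.01, 0, 0, 0, 1], [0, 0, -0.03, 0, 0, 0, 1], [0, 0, -0.06, 0, 0, 0, 1], [0, 0, -0.09, 0, 0, 0, 1], [0, 0, -0.12, 0, 0, 0, 1], [0, 0, -0.145, 0, 0, 0, 1], [0, 0, -0.16, 0, 0, 0, 1], [0, 0, -0.17, 0, 0, 0, 1], [0, 0, -0.17, 0, 0, 0, 1]],
  ],
)

```text
time_s: 3.65
ee_pos: [0.5705, 0.3583, 0.264]
eef_rot: [3.14, -0.001, 1.354]
force: [0.2, -0.1, -1.4]
grip_width: 0.0405
grip_force: 15.0
```

```bash
python3 - <<'E'
from h import *
o=ctrl.get_obs(); print(o['ee_pos'],o['grip_width'],o['grip_force'],o['force'])
y=1.801
print(rel([.5685,-.3586,.262],y))
p=np.array([.5685,-.3586]); print(np.hypot(*p))
E
```

```text
[0.57046734 0.35830935 0.26396319] 0.040530043746951745 14.999813243612152 [ 0.22325981 -0.14259946 -1.42370156]
(array([-700.5,  152.4,    1.2]), array([ 0.002, -0.001, -0.447]))
0.6721504370302827
```

To row units: -497 mm is -0.497, -476 mm is -0.476, -0.317 rad is -0.1514.

>>> arm_command(
  plan=[
    [[-0.021, 0.0046, 0, 0, 0, -0.0062, 1], [-0.056, 0.0122, 0, 0, 0, -0.0172, 1], [-0.098, 0.0213, 0, 0, 0, -0.0301, 1], [-0.14, 0.0304, 0, 0, 0, -0.0425, 1], [-0.189, 0.041, 0, 0, 0, -0.0578, 1], [-0.238, 0.0517, 0, 0, 0, -0.0726, 1], [-0.287, 0.0623, 0, 0, 0, -0.0874, 1], [-0.336, 0.073, 0, 0, 0, -0.1027, 1], [-0.385, 0.0836, 0, 0, 0, -0.1175, 1], [-0.434, 0.0943, 0, 0, 0, -0.1323, 1], [-0.476, 0.1034, 0, 0, 0, -0.1451, 1], [-0.497, 0.108, 0, 0, 0, -0.1514, 1]],
  ],
)

```text
time_s: 4.85
ee_pos: [0.5679, -0.1537, 0.2612]
eef_rot: [-3.14, -0.0, 1.669]
force: [0.1, 0.4, -0.8]
grip_width: 0.0406
grip_force: 15.0
```

```bash
python3 - <<'E'
from h import *
o=ctrl.get_obs(); print(o['ee_pos'],o['eef_rot'],o['grip_width'])
print(rel([.5685,-.3586,.262],1.801))
E
```

```text
[ 0.567886   -0.15372459  0.26121836] [-3.13982211e+00 -3.38429805e-04  1.66915695e+00] 0.04059112910656816
(array([-203.9,  -19.5,   -0.8]), array([-0.002, -0.   , -0.132]))
```

To row units: -204 mm is -0.204, -19.5 mm is -0.0195, -0.132 rad is -0.063.

>>> arm_command(
  plan=[
    [[-0.02, -0.002, 0, 0, 0, -0.0062, 1], [-0.055, -0.0053, 0, 0, 0, -0.0167, 1], [-0.095, -0.009, 0, 0, 0, -0.0286, 1], [-0.135, -0.013, 0, 0, 0, -0.0415, 1], [-0.17, -0.0165, 0, 0, 0, -0.0525, 1], [-0.194, -0.0186, 0, 0, 0, -0.0602, 1], [-0.204, -0.0195, 0, 0, 0, -0.063, 1], [-0.204, -0.0195, 0, 0, 0, -0.063, 1], [-0.204, -0.0195, 0, 0, 0, -0.063, 1], [-0.204, -0.0195, 0, 0, 0, -0.063, 1]],
  ],
)

```text
time_s: 5.85
ee_pos: [0.57, -0.3541, 0.2627]
eef_rot: [3.141, 0.0, 1.804]
force: [-0.3, 0.5, -0.8]
grip_width: 0.0406
grip_force: 15.0
```

```bash
python3 - <<'E'
from h import *
o=ctrl.get_obs(); print(o['ee_pos'],o['eef_rot'],o['grip_width'])
print(rel([.5688,-.3586,.0925],1.801))
im,d=cams.camera('wrist'); cv2.imwrite('pics/w2.png',im)
im,d=cams.camera('top'); i=cams.camera_info('top'); C=cloud(i,d)
im,d=cams.camera('scene'); cv2.imwrite('pics/s2.png',im)
E
```

```text
[ 0.57002367 -0.35405022  0.26266115] [3.14143507e+00 9.86294289e-06 1.80384176e+00] 0.0406375943354111
(array([ -4.1,  -2.3, 170.2]), array([0.   , 0.   , 0.003]))
```

View pics/w2.png

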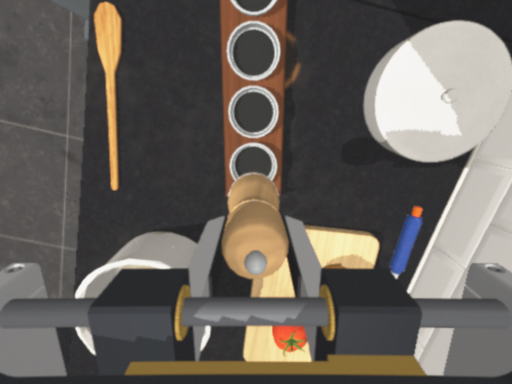

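To row units: 169.5 mm is 0.1695, 167 mm is 0.167.

>>> arm_command(
  plan=[
    [[-0.004, -0.0015, 0.02, 0, 0, 0, 1], [-0.004, -0.0015, 0.05, 0, 0, 0, 1], [-0.004, -0.0015, 0.085, 0, 0, 0, 1], [-0.004, -0.0015, 0.115, 0, 0, 0, 1], [-0.004, -0.0015, 0.14, 0, 0, 0, 1], [-0.004, -0.0015, 0.155, 0, 0, 0, 1], [-0.004, -0.0015, 0.163, 0, 0, 0, 1], [-0.004, -0.0015, 0.167, 0, 0, 0, 1], [-0.004, -0.0015, 0.1695, 0, 0, 0, 1], [-0.004, -0.0015, 0.1695, 0, 0, 0, 1], [-0.004, -0.0015, 0.1695, 0, 0, 0, 1]],
  ],
)

```text
time_s: 7.1
ee_pos: [0.5694, -0.3598, 0.0938]
eef_rot: [3.141, 0.001, 1.803]
force: [-1.1, 0.9, -1.5]
grip_width: 0.0404
grip_force: 15.0
```

To row units: -150 mm is -0.15, -115 mm is -0.115.

>>> arm_command(
  plan=[
    [[0, 0, 0.001, 0, 0, 0, 1], [0, 0, 0.001, 0, 0, 0, 0.2], [0, 0, 0.001, 0, 0, 0, -0.2], [0, 0, 0.001, 0, 0, 0, -1], [0, 0, 0.001, 0, 0, 0, -1], [0, 0, 0.001, 0, 0, 0, -1], [0, 0, 0.001, 0, 0, 0, -1], [0, 0, -0.03, 0, 0, 0, -1], [0, 0, -0.07, 0, 0, 0, -1], [0, 0, -0.115, 0, 0, 0, -1], [0, 0, -0.15, 0, 0, 0, -1], [0, 0, -0.15, 0, 0, 0, -1]],
  ],
)

```text
time_s: 8.3
ee_pos: [0.5703, -0.3604, 0.249]
eef_rot: [3.136, 0.007, 1.803]
force: [-0.3, -0.6, 0.3]
grip_width: 0.0939
grip_force: 0.0
```

```bash
cat >> h.py <<'E'
def tops(n='top',Y0=-.5,Y1=.45):
    im,d=cams.camera(n); C=cloud(cams.camera_info(n),d); Z=C[...,2]
    m=((d>0)&(Z>.085)&(Z<.16)&(C[...,0]>.45)&(C[...,0]<.65)&(C[...,1]<Y1)&(C[...,1]>Y0)).astype(np.uint8)
    k,l,st,_=cv2.connectedComponentsWithStats(m)
    for j in range(1,k):
        if st[j,4]<40: continue
        q=C[l==j]; zt=q[:,2].max(); t=q[q[:,2]>zt-.03]
        print('top',zt.round(3),'c',((t.min(0)+t.max(0))/2).round(3),'ext',np.ptp(t,axis=0).round(3),'bgr',np.median(im[l==j],axis=0))
    return im
E
python3 - <<'E'
from h import *
o=ctrl.get_obs(); print(o['ee_pos'],o['eef_rot'],o['grip_width'])
print(rel([.554,.2775,.26],1.35))
cv2.imwrite('pics/t3.png',tops())
E
```

```text
[ 0.57026866 -0.36035661  0.24901606] [3.13575647 0.00665948 1.80282454] 0.09386684957773726
(array([624.4, 130.9, -14.4]), array([0.007, 0.005, 0.453]))
top 0.129 c [0.603 0.002 0.115] ext [0.038 0.037 0.028] bgr [ 51. 116. 214.]
top 0.123 c [0.554 0.276 0.109] ext [0.044 0.045 0.029] bgr [154. 184. 228.]
top 0.153 c [ 0.568 -0.356  0.138] ext [0.039 0.038 0.03 ] bgr [125. 168. 198.]
top 0.132 c [0.534 0.2   0.119] ext [0.039 0.04  0.026] bgr [ 80.  143.  162.5]
top 0.15 c [0.519 0.125 0.136] ext [0.039 0.039 0.028] bgr [53. 68. 97.]
top 0.131 c [ 0.515 -0.002  0.116] ext [0.037 0.037 0.029] bgr [ 51. 117. 216.]
```

To row units: 624 mm is 0.624, 131 mm is 0.131, 0.453 rad is 0.2163.

>>> arm_command(
  plan=[
    [[0.624, 0.131, -0.012, 0, 0, 0.2163, -1], [0.624, 0.131, -0.012, 0, 0, 0.2163, -1], [0.624, 0.131, -0.012, 0, 0, 0.2163, -1], [0.624, 0.131, -0.012, 0, 0, 0.2163, -1], [0.624, 0.131, -0.012, 0, 0, 0.2163, -1], [0.624, 0.131, -0.012, 0, 0, 0.2163, -1], [0.624, 0.131, -0.012, 0, 0, 0.2163, -1], [0.624, 0.131, -0.012, 0, 0, 0.2163, -1], [0.624, 0.131, -0.012, 0, 0, 0.2163, -1], [0.624, 0.131, -0.012, 0, 0, 0.2163, -1], [0.624, 0.131, -0.012, 0, 0, 0.2163, -1], [0.624, 0.131, -0.012, 0, 0, 0.2163, -1]],
  ],
)

```text
time_s: 9.55
ee_pos: [0.5533, 0.2414, 0.2527]
eef_rot: [-3.14, 0.001, 1.35]
force: [0.7, -0.4, -0.7]
grip_width: 0.094
grip_force: 0.0
```

```bash
python3 - <<'E'
from h import *
o=ctrl.get_obs(); print(o['ee_pos'],o['eef_rot'],o['grip_width'])
print(rel([.554,.2765,.26],1.35))
E
```

```text
[0.55330511 0.24144193 0.25271333] [-3.13982863e+00  1.16652923e-03  1.34978661e+00] 0.09401431753656161
(array([34.3, -7. , -7.3]), array([-0.002,  0.001, -0.   ]))
```

To row units: 178 mm is 0.178, 155 mm is 0.155.

>>> arm_command(
  plan=[
    [[0.034, -0.007, 0, 0, 0, 0, -1], [0.034, -0.007, 0, 0, 0, 0, -1], [0.034, -0.007, 0, 0, 0, 0, -1], [0.034, -0.007, 0, 0, 0, 0, -1], [0.034, -0.007, 0.04, 0, 0, 0, -1], [0.034, -0.007, 0.08, 0, 0, 0, -1], [0.034, -0.007, 0.12, 0, 0, 0, -1], [0.034, -0.007, 0.155, 0, 0, 0, -1], [0.034, -0.007, 0.178, 0, 0, 0, -1], [0.034, -0.007, 0.178, 0, 0, 0, -1], [0.034, -0.007, 0.178, 0, 0, 0, -1]],
  ],
)

```text
time_s: 10.65
ee_pos: [0.5553, 0.2735, 0.0771]
eef_rot: [3.141, -0.0, 1.349]
force: [0.5, 0.1, -0.0]
grip_width: 0.0941
grip_force: 0.0
```

>>> arm_command(
  plan=[
    [[0, 0, 0, 0, 0, 0, 1], [0, 0, 0, 0, 0, 0, 1], [0, 0, 0, 0, 0, 0, 1], [0, 0, 0, 0, 0, 0, 1], [0, 0, 0, 0, 0, 0, 1], [0, 0, 0, 0, 0, 0, 1], [0, 0, 0, 0, 0, 0, 1], [0, 0, 0, 0, 0, 0, 1], [0, 0, 0, 0, 0, 0, 1]],
  ],
  squeeze=15,
)

```text
time_s: 11.55
ee_pos: [0.5546, 0.2743, 0.0762]
eef_rot: [-3.141, 0.0, 1.35]
force: [-1.4, 1.5, 1.6]
grip_width: 0.0452
grip_force: 15.0
```

>>> arm_command(
  plan=[
    [[0, 0, -0.008, 0, 0, 0, 1], [0, 0, -0.025, 0, 0, 0, 1], [0, 0, -0.055, 0, 0, 0, 1], [0, 0, -0.085, 0, 0, 0, 1], [0, 0, -0.12, 0, 0, 0, 1], [0, 0, -0.15, 0, 0, 0, 1], [0, 0, -0.17, 0, 0, 0, 1], [0, 0, -0.18, 0, 0, 0, 1], [0, 0, -0.18, 0, 0, 0, 1], [0, 0, -0.18, 0, 0, 0, 1]],
  ],
)

```text
time_s: 12.55
ee_pos: [0.5545, 0.2741, 0.2551]
eef_rot: [-3.14, 0.001, 1.35]
force: [-0.4, -0.5, -1.9]
grip_width: 0.0456
grip_force: 15.0
```

```bash
python3 - <<'E'
from h import *
o=ctrl.get_obs(); print(o['ee_pos'],o['eef_rot'],o['grip_width'],o['grip_force'])
# jar offset +2mm along rack y
s,r=rel([.5508+.0005,-.2807-.002,.256],1.801); print(s,r)
for f in [.03,.08,.14,.21,.29,.37,.45,.53,.61,.69,.75,.78,.8,.85,.91,.96,.99,1]: print(f,(s*f).round(0),(r*f).round(3)[2])
E
```

```text
[0.55449854 0.27407935 0.25505039] [-3.14037592e+00  9.39936754e-04  1.34973176e+00] 0.04556886864047597 14.964984466132591
[-543.9  119.    -0.6] [-0.001  0.001 -0.451]
0.03 [-16.   4.  -0.] -0.014
0.08 [-44.  10.  -0.] -0.036
0.14 [-76.  17.  -0.] -0.063
0.21 [-114.   25.   -0.] -0.095
0.29 [-158.   35.   -0.] -0.131
0.37 [-201.   44.   -0.] -0.167
0.45 [-245.   54.   -0.] -0.203
0.53 [-288.   63.   -0.] -0.239
0.61 [-332.   73.   -0.] -0.275
0.69 [-375.   82.   -0.] -0.311
0.75 [-408.   89.   -0.] -0.338
0.78 [-424.   93.   -0.] -0.352
0.8 [-435.   95.   -0.] -0.361
0.85 [-462.  101.   -1.] -0.383
0.91 [-495.  108.   -1.] -0.41
0.96 [-522.  114.   -1.] -0.433
0.99 [-538.  118.   -1.] -0.446
1 [-544.  119.   -1.] -0.451
```

To row units: -495 mm is -0.495, 108 mm is 0.108, -0.036 rad is -0.0172.

>>> arm_command(
  plan=[
    [[-0.016, 0.004, 0, 0, 0, -0.0067, 1], [-0.044, 0.01, 0, 0, 0, -0.0172, 1], [-0.083, 0.018, 0, 0, 0, -0.0325, 1], [-0.13, 0.028, 0, 0, 0, -0.0511, 1], [-0.178, 0.039, 0, 0, 0, -0.0702, 1], [-0.226, 0.049, 0, 0, 0, -0.0893, 1], [-0.274, 0.06, 0, 0, 0, -0.1084, 1], [-0.322, 0.07, 0, 0, 0, -0.1275, 1], [-0.37, 0.081, 0, 0, 0, -0.1466, 1], [-0.418, 0.091, 0, 0, 0, -0.1657, 1], [-0.463, 0.101, 0, 0, 0, -0.1833, 1], [-0.495, 0.108, 0, 0, 0, -0.1962, 1]],
  ],
)

```text
time_s: 13.75
ee_pos: [0.5507, -0.2351, 0.2545]
eef_rot: [-3.14, -0.001, 1.761]
force: [-0.4, -0.5, -1.4]
grip_width: 0.0452
grip_force: 15.0
```

```bash
python3 - <<'E'
from h import *
print(rel([.5513,-.2827,.077],1.801))
E
```

```text
(array([-47.1,  -8.1, 177.5]), array([-0.002, -0.001, -0.04 ]))
```

To row units: -50 mm is -0.05, -43 mm is -0.043, -0.04 rad is -0.0191.

>>> arm_command(
  plan=[
    [[-0.025, -0.004, 0, 0, 0, -0.0095, 1], [-0.043, -0.007, 0, 0, 0, -0.0167, 1], [-0.05, -0.008, 0, 0, 0, -0.0191, 1], [-0.05, -0.008, 0, 0, 0, -0.0191, 1], [-0.05, -0.008, 0, 0, 0, -0.0191, 1], [-0.05, -0.008, 0, 0, 0, -0.0191, 1]],
  ],
)

```text
time_s: 14.35
ee_pos: [0.5534, -0.282, 0.2562]
eef_rot: [-3.142, -0.0, 1.802]
force: [-0.2, 0.1, -1.3]
grip_width: 0.0453
grip_force: 15.0
```

```bash
python3 - <<'E'
from h import *
print(ctrl.get_obs()['ee_pos'],rel([.5513,-.2827,.077],1.801))
im,d=cams.camera('wrist'); cv2.imwrite('pics/w4.png',im)
E
```

```text
[ 0.55336849 -0.28201743  0.25616676] (array([ -0.2,  -2.2, 179.2]), array([-0.   , -0.   ,  0.001]))
```

View pics/w4.png

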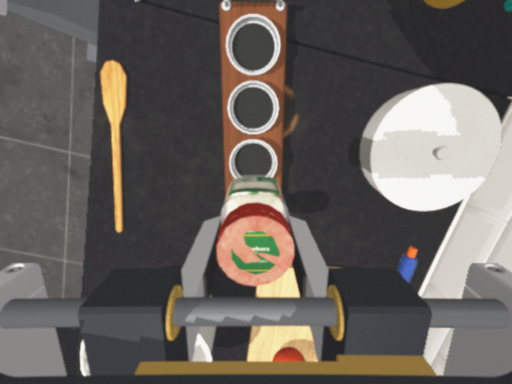

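The red jar hangs straight at (255,245), in line with the row. The second cup from the right is underneath it, hidden by the jar. I'll lower it.

To row units: 178 mm is 0.178, 176 mm is 0.176.

>>> arm_command(
  plan=[
    [[0, -0.002, 0.02, 0, 0, 0, 1], [0, -0.002, 0.05, 0, 0, 0, 1], [0, -0.002, 0.085, 0, 0, 0, 1], [0, -0.002, 0.12, 0, 0, 0, 1], [0, -0.002, 0.148, 0, 0, 0, 1], [0, -0.002, 0.164, 0, 0, 0, 1], [0, -0.002, 0.172, 0, 0, 0, 1], [0, -0.002, 0.176, 0, 0, 0, 1], [0, -0.002, 0.178, 0, 0, 0, 1], [0, -0.002, 0.178, 0, 0, 0, 1], [0, -0.002, 0.178, 0, 0, 0, 1]],
  ],
)

```text
time_s: 15.5
ee_pos: [0.5516, -0.2836, 0.0791]
eef_rot: [3.141, 0.001, 1.801]
force: [0.2, -0.7, -1.0]
grip_width: 0.0454
grip_force: 15.0
```

To row units: -165 mm is -0.165, -115 mm is -0.115.

>>> arm_command(
  plan=[
    [[0, 0, 0.0015, 0, 0, 0, 1], [0, 0, 0.0015, 0, 0, 0, 0.2], [0, 0, 0.0015, 0, 0, 0, -0.2], [0, 0, 0.0015, 0, 0, 0, -1], [0, 0, 0.0015, 0, 0, 0, -1], [0, 0, 0.0015, 0, 0, 0, -1], [0, 0, 0.0015, 0, 0, 0, -1], [0, 0, -0.03, 0, 0, 0, -1], [0, 0, -0.07, 0, 0, 0, -1], [0, 0, -0.115, 0, 0, 0, -1], [0, 0, -0.165, 0, 0, 0, -1], [0, 0, -0.165, 0, 0, 0, -1]],
  ],
)

```text
time_s: 16.7
ee_pos: [0.5529, -0.2844, 0.2508]
eef_rot: [3.133, 0.008, 1.801]
force: [0.7, -1.2, -0.5]
grip_width: 0.0941
grip_force: 0.0
```

```bash
python3 - <<'E'
from h import *
tops()
print(ctrl.get_obs()['ee_pos'],rel([.5345,.200,.25],1.35))
E
```

```text
top 0.131 c [0.603 0.002 0.116] ext [0.038 0.037 0.03 ] bgr [ 51. 117. 214.]
top 0.125 c [ 0.55  -0.28   0.111] ext [0.044 0.05  0.027] bgr [151. 182. 218.]
top 0.133 c [0.534 0.2   0.118] ext [0.039 0.04  0.029] bgr [ 79. 144. 165.]
top 0.155 c [0.519 0.125 0.14 ] ext [0.039 0.039 0.03 ] bgr [53. 69. 97.]
top 0.13 c [ 0.515 -0.002  0.117] ext [0.037 0.037 0.027] bgr [ 51.5 118.  216. ]
[ 0.55212423 -0.28394821  0.24673131] (array([475.2,  93.2,  -4.9]), array([0.005, 0.003, 0.451]))
```

To row units: 475 mm is 0.475, 93 mm is 0.093, 0.451 rad is 0.2153.

>>> arm_command(
  plan=[
    [[0.475, 0.093, 0, 0, 0, 0.2153, -1], [0.475, 0.093, 0, 0, 0, 0.2153, -1], [0.475, 0.093, 0, 0, 0, 0.2153, -1], [0.475, 0.093, 0, 0, 0, 0.2153, -1], [0.475, 0.093, 0, 0, 0, 0.2153, -1], [0.475, 0.093, 0, 0, 0, 0.2153, -1], [0.475, 0.093, 0, 0, 0, 0.2153, -1], [0.475, 0.093, 0, 0, 0, 0.2153, -1], [0.475, 0.093, 0, 0, 0, 0.2153, -1], [0.475, 0.093, 0, 0, 0, 0.2153, -1], [0.475, 0.093, 0, 0, 0, 0.2153, -1], [0.475, 0.093, 0, 0, 0, 0.2153, -1]],
  ],
)

```text
time_s: 17.95
ee_pos: [0.533, 0.2005, 0.2418]
eef_rot: [-3.14, 0.001, 1.351]
force: [-0.4, -0.3, 0.3]
grip_width: 0.094
grip_force: 0.0
```

```bash
python3 - <<'E'
from h import *
tops()
print(ctrl.get_obs()['ee_pos'],ctrl.get_obs()['eef_rot'],rel([.5345,.200,.083],1.35))
E
```

```text
top 0.13 c [0.603 0.002 0.116] ext [0.038 0.037 0.028] bgr [ 61. 149. 242.]
top 0.151 c [ 0.568 -0.356  0.136] ext [0.039 0.038 0.03 ] bgr [124. 166. 196.]
top 0.124 c [ 0.55  -0.28   0.109] ext [0.044 0.047 0.03 ] bgr [150. 182. 217.]
top 0.149 c [0.52  0.125 0.134] ext [0.039 0.039 0.03 ] bgr [ 55.   71.5 100. ]
top 0.13 c [ 0.515 -0.002  0.117] ext [0.037 0.037 0.027] bgr [ 62. 150. 242.]
[0.53330477 0.19969712 0.24219642] [-3.14027277e+00  9.74631454e-04  1.34993719e+00] (array([  0.7,   1.3, 159.2]), array([-0.001,  0.001, -0.   ]))
```

To row units: 160 mm is 0.16, 145 mm is 0.145.

>>> arm_command(
  plan=[
    [[0.0005, 0.001, 0.03, 0, 0, 0, -1], [0.0005, 0.001, 0.07, 0, 0, 0, -1], [0.0005, 0.001, 0.11, 0, 0, 0, -1], [0.0005, 0.001, 0.145, 0, 0, 0, -1], [0.0005, 0.001, 0.16, 0, 0, 0, -1], [0.0005, 0.001, 0.16, 0, 0, 0, -1], [0.0005, 0.001, 0.16, 0, 0, 0, -1]],
  ],
)

```text
time_s: 18.7
ee_pos: [0.5351, 0.1996, 0.0839]
eef_rot: [3.141, -0.0, 1.348]
force: [0.6, 0.9, 0.6]
grip_width: 0.0942
grip_force: 0.0
```

>>> arm_command(
  plan=[
    [[0, 0, 0, 0, 0, 0, 1], [0, 0, 0, 0, 0, 0, 1], [0, 0, 0, 0, 0, 0, 1], [0, 0, 0, 0, 0, 0, 1], [0, 0, 0, 0, 0, 0, 1], [0, 0, 0, 0, 0, 0, 1], [0, 0, 0, 0, 0, 0, 1], [0, 0, 0, 0, 0, 0, 1], [0, 0, 0, 0, 0, 0, 1], [0, 0, 0, 0, 0, 0, 1]],
  ],
  squeeze=15,
)

```text
time_s: 19.7
ee_pos: [0.5346, 0.2005, 0.0832]
eef_rot: [-3.142, -0.0, 1.35]
force: [0.3, 0.7, 0.1]
grip_width: 0.0412
grip_force: 15.0
```

To row units: -173 mm is -0.173, -165 mm is -0.165.

>>> arm_command(
  plan=[
    [[0, 0, -0.008, 0, 0, 0, 1], [0, 0, -0.025, 0, 0, 0, 1], [0, 0, -0.055, 0, 0, 0, 1], [0, 0, -0.085, 0, 0, 0, 1], [0, 0, -0.12, 0, 0, 0, 1], [0, 0, -0.15, 0, 0, 0, 1], [0, 0, -0.165, 0, 0, 0, 1], [0, 0, -0.173, 0, 0, 0, 1], [0, 0, -0.173, 0, 0, 0, 1], [0, 0, -0.173, 0, 0, 0, 1]],
  ],
)

```text
time_s: 20.7
ee_pos: [0.5343, 0.2004, 0.2553]
eef_rot: [-3.14, 0.001, 1.35]
force: [-1.1, -0.3, -2.2]
grip_width: 0.0409
grip_force: 15.0
```

```bash
python3 - <<'E'
from h import *
o=ctrl.get_obs(); print(o['ee_pos'],o['eef_rot'],o['grip_width'],o['grip_force'])
print(rel([.5325,-.203,.256],1.801))
E
```

```text
[0.53431704 0.20040072 0.25525971] [-3.14035565e+00  7.14157358e-04  1.34983870e+00] 0.040887109246278905 14.994404270310042
(array([-394. ,   86.6,   -0.6]), array([-0.001,  0.   , -0.451]))
```

To row units: -394 mm is -0.394, -384 mm is -0.384, -0.451 rad is -0.2153.

>>> arm_command(
  plan=[
    [[-0.016, 0.004, 0, 0, 0, -0.0086, 1], [-0.046, 0.01, 0, 0, 0, -0.0253, 1], [-0.088, 0.019, 0, 0, 0, -0.0482, 1], [-0.134, 0.029, 0, 0, 0, -0.0731, 1], [-0.18, 0.04, 0, 0, 0, -0.0984, 1], [-0.226, 0.05, 0, 0, 0, -0.1237, 1], [-0.272, 0.06, 0, 0, 0, -0.1485, 1], [-0.318, 0.07, 0, 0, 0, -0.1738, 1], [-0.358, 0.079, 0, 0, 0, -0.1958, 1], [-0.384, 0.084, 0, 0, 0, -0.2101, 1], [-0.394, 0.087, 0, 0, 0, -0.2153, 1], [-0.394, 0.087, 0, 0, 0, -0.2153, 1]],
  ],
)

```text
time_s: 21.9
ee_pos: [0.5329, -0.2036, 0.2551]
eef_rot: [-3.14, -0.001, 1.799]
force: [0.1, -0.3, -0.5]
grip_width: 0.0407
grip_force: 15.0
```

>>> arm_command(
  plan=[
    [[0, 0, 0, 0, 0, 0, 1], [0, 0, 0, 0, 0, 0, 1], [0, 0, 0, 0, 0, 0, 1]],
  ],
)

```text
time_s: 22.2
ee_pos: [0.5333, -0.2019, 0.2563]
eef_rot: [3.141, 0.0, 1.802]
force: [-0.1, 0.1, -1.2]
grip_width: 0.0411
grip_force: 15.0
```

```bash
python3 - <<'E'
from h import *
print(ctrl.get_obs()['ee_pos'],rel([.5325,-.203,.084],1.801))
E
```

```text
[ 0.53330155 -0.20193675  0.25632079] (array([ -0.8,  -1. , 172.3]), array([0.   , 0.   , 0.001]))
```

To row units: 171.5 mm is 0.1715, 170 mm is 0.17.

>>> arm_command(
  plan=[
    [[-0.001, -0.001, 0.02, 0, 0, 0, 1], [-0.001, -0.001, 0.05, 0, 0, 0, 1], [-0.001, -0.001, 0.085, 0, 0, 0, 1], [-0.001, -0.001, 0.12, 0, 0, 0, 1], [-0.001, -0.001, 0.145, 0, 0, 0, 1], [-0.001, -0.001, 0.16, 0, 0, 0, 1], [-0.001, -0.001, 0.167, 0, 0, 0, 1], [-0.001, -0.001, 0.17, 0, 0, 0, 1], [-0.001, -0.001, 0.1715, 0, 0, 0, 1], [-0.001, -0.001, 0.1715, 0, 0, 0, 1], [-0.001, -0.001, 0.1715, 0, 0, 0, 1]],
  ],
)

```text
time_s: 23.3
ee_pos: [0.5327, -0.2043, 0.0854]
eef_rot: [3.141, 0.001, 1.801]
force: [0.5, 0.0, -1.6]
grip_width: 0.0412
grip_force: 15.0
```

To row units: -160 mm is -0.16, -115 mm is -0.115.

>>> arm_command(
  plan=[
    [[0, 0, 0.0015, 0, 0, 0, 1], [0, 0, 0.0015, 0, 0, 0, 0.2], [0, 0, 0.0015, 0, 0, 0, -0.2], [0, 0, 0.0015, 0, 0, 0, -1], [0, 0, 0.0015, 0, 0, 0, -1], [0, 0, 0.0015, 0, 0, 0, -1], [0, 0, 0.0015, 0, 0, 0, -1], [0, 0, -0.03, 0, 0, 0, -1], [0, 0, -0.07, 0, 0, 0, -1], [0, 0, -0.115, 0, 0, 0, -1], [0, 0, -0.16, 0, 0, 0, -1], [0, 0, -0.16, 0, 0, 0, -1]],
  ],
)

```text
time_s: 24.5
ee_pos: [0.534, -0.2049, 0.2512]
eef_rot: [3.134, 0.006, 1.801]
force: [-0.2, -0.4, 0.3]
grip_width: 0.0937
grip_force: 0.0
```

```bash
python3 - <<'E'
from h import *
ctrl.get_obs(); cams.camera('top'); print(ctrl.get_obs()['ee_pos'],rel([.519,.1245,.24],1.35))
E
```

```text
[ 0.5331741  -0.20453543  0.24753281] (array([323.6,  61.2,   6.7]), array([0.005, 0.002, 0.451]))
```

To row units: 324 mm is 0.324, 61 mm is 0.061, 0.451 rad is 0.2153.

>>> arm_command(
  plan=[
    [[0.324, 0.061, 0.004, 0, 0, 0.2153, -1], [0.324, 0.061, 0.004, 0, 0, 0.2153, -1], [0.324, 0.061, 0.004, 0, 0, 0.2153, -1], [0.324, 0.061, 0.004, 0, 0, 0.2153, -1], [0.324, 0.061, 0.004, 0, 0, 0.2153, -1], [0.324, 0.061, 0.004, 0, 0, 0.2153, -1], [0.324, 0.061, 0.004, 0, 0, 0.2153, -1], [0.324, 0.061, 0.004, 0, 0, 0.2153, -1], [0.324, 0.061, 0.004, 0, 0, 0.2153, -1], [0.324, 0.061, 0.004, 0, 0, 0.2153, -1]],
  ],
)

```text
time_s: 25.55
ee_pos: [0.5178, 0.1242, 0.24]
eef_rot: [-3.14, 0.001, 1.349]
force: [-0.0, -0.3, 0.8]
grip_width: 0.0941
grip_force: 0.0
```

```bash
python3 - <<'E'
from h import *
tops()
print(ctrl.get_obs()['ee_pos'],ctrl.get_obs()['eef_rot'],rel([.519,.1245,.0925],1.35))
E
```

```text
top 0.133 c [0.603 0.003 0.118] ext [0.037 0.037 0.03 ] bgr [ 62. 150. 242.]
top 0.15 c [ 0.568 -0.357  0.135] ext [0.039 0.039 0.03 ] bgr [126. 167. 197.]
top 0.125 c [ 0.55 -0.28  0.11] ext [0.044 0.047 0.03 ] bgr [151.  182.  217.5]
top 0.133 c [ 0.532 -0.204  0.12 ] ext [0.041 0.039 0.027] bgr [ 99. 184. 194.]
top 0.131 c [ 0.515 -0.002  0.116] ext [0.037 0.037 0.029] bgr [ 61. 150. 242.]
[0.51793433 0.1240521  0.24018957] [-3.14086957e+00  4.66442745e-04  1.34843095e+00] (array([  0.7,   1. , 147.7]), array([-0.001,  0.   , -0.002]))
```

To row units: 148 mm is 0.148, 138 mm is 0.138.

>>> arm_command(
  plan=[
    [[0.0005, 0.001, 0.03, 0, 0, 0, -1], [0.0005, 0.001, 0.07, 0, 0, 0, -1], [0.0005, 0.001, 0.11, 0, 0, 0, -1], [0.0005, 0.001, 0.138, 0, 0, 0, -1], [0.0005, 0.001, 0.148, 0, 0, 0, -1], [0.0005, 0.001, 0.148, 0, 0, 0, -1], [0.0005, 0.001, 0.148, 0, 0, 0, -1]],
  ],
)

```text
time_s: 26.3
ee_pos: [0.5198, 0.1252, 0.0942]
eef_rot: [3.14, -0.001, 1.349]
force: [0.1, 0.7, 0.1]
grip_width: 0.0942
grip_force: 0.0
```

>>> arm_command(
  plan=[
    [[0, 0, 0, 0, 0, 0, 1], [0, 0, 0, 0, 0, 0, 1], [0, 0, 0, 0, 0, 0, 1], [0, 0, 0, 0, 0, 0, 1], [0, 0, 0, 0, 0, 0, 1], [0, 0, 0, 0, 0, 0, 1], [0, 0, 0, 0, 0, 0, 1], [0, 0, 0, 0, 0, 0, 1], [0, 0, 0, 0, 0, 0, 1], [0, 0, 0, 0, 0, 0, 1]],
  ],
  squeeze=15,
)

```text
time_s: 27.3
ee_pos: [0.519, 0.1254, 0.0927]
eef_rot: [-3.142, -0.0, 1.35]
force: [0.1, -0.3, 0.6]
grip_width: 0.0403
grip_force: 15.0
```

To row units: -170 mm is -0.17, -165 mm is -0.165.

>>> arm_command(
  plan=[
    [[0, 0, -0.008, 0, 0, 0, 1], [0, 0, -0.025, 0, 0, 0, 1], [0, 0, -0.055, 0, 0, 0, 1], [0, 0, -0.085, 0, 0, 0, 1], [0, 0, -0.12, 0, 0, 0, 1], [0, 0, -0.15, 0, 0, 0, 1], [0, 0, -0.165, 0, 0, 0, 1], [0, 0, -0.17, 0, 0, 0, 1], [0, 0, -0.17, 0, 0, 0, 1], [0, 0, -0.17, 0, 0, 0, 1]],
  ],
)

```text
time_s: 28.3
ee_pos: [0.5186, 0.1254, 0.2617]
eef_rot: [-3.14, 0.001, 1.35]
force: [0.6, -0.1, -1.4]
grip_width: 0.0404
grip_force: 15.0
```

```bash
python3 - <<'E'
from h import *
o=ctrl.get_obs(); print(o['ee_pos'],o['eef_rot'],o['grip_width'],o['grip_force'])
print(rel([.5143,-.1246,.263],1.801))
E
```

```text
[0.51864631 0.12535573 0.26169286] [-3.14008849e+00  6.53815246e-04  1.34978528e+00] 0.04039368635576566 14.999851152351766
(array([-244.8,   50.6,   -1.2]), array([-0.002,  0.   , -0.451]))
```

To row units: -245 mm is -0.245, -234 mm is -0.234, -0.451 rad is -0.2153.

>>> arm_command(
  plan=[
    [[-0.012, 0.002, 0, 0, 0, -0.0105, 1], [-0.035, 0.007, 0, 0, 0, -0.031, 1], [-0.068, 0.014, 0, 0, 0, -0.0597, 1], [-0.104, 0.021, 0, 0, 0, -0.0917, 1], [-0.142, 0.029, 0, 0, 0, -0.1251, 1], [-0.178, 0.037, 0, 0, 0, -0.1566, 1], [-0.21, 0.043, 0, 0, 0, -0.1848, 1], [-0.234, 0.048, 0, 0, 0, -0.2058, 1], [-0.245, 0.051, 0, 0, 0, -0.2153, 1], [-0.245, 0.051, 0, 0, 0, -0.2153, 1], [-0.245, 0.051, 0, 0, 0, -0.2153, 1], [-0.245, 0.051, 0, 0, 0, -0.2153, 1]],
  ],
)

```text
time_s: 29.5
ee_pos: [0.515, -0.124, 0.2624]
eef_rot: [-3.141, -0.0, 1.801]
force: [-0.3, -0.2, -1.6]
grip_width: 0.0403
grip_force: 15.0
```

```bash
python3 - <<'E'
from h import *
print(ctrl.get_obs()['ee_pos'],rel([.5143,-.1246,.0935],1.801))
E
```

```text
[ 0.51501087 -0.12396988  0.26238126] (array([ -0.5,  -0.8, 168.9]), array([-0., -0.,  0.]))
```

To row units: 168.5 mm is 0.1685, 167 mm is 0.167.

>>> arm_command(
  plan=[
    [[0, -0.001, 0.02, 0, 0, 0, 1], [0, -0.001, 0.05, 0, 0, 0, 1], [0, -0.001, 0.085, 0, 0, 0, 1], [0, -0.001, 0.115, 0, 0, 0, 1], [0, -0.001, 0.142, 0, 0, 0, 1], [0, -0.001, 0.157, 0, 0, 0, 1], [0, -0.001, 0.164, 0, 0, 0, 1], [0, -0.001, 0.167, 0, 0, 0, 1], [0, -0.001, 0.1685, 0, 0, 0, 1], [0, -0.001, 0.1685, 0, 0, 0, 1], [0, -0.001, 0.1685, 0, 0, 0, 1]],
  ],
)

```text
time_s: 30.6
ee_pos: [0.5144, -0.125, 0.0949]
eef_rot: [3.141, 0.001, 1.801]
force: [-0.5, 0.5, -0.7]
grip_width: 0.0407
grip_force: 15.0
```

To row units: -160 mm is -0.16, -115 mm is -0.115.

>>> arm_command(
  plan=[
    [[0, 0, 0.0015, 0, 0, 0, 1], [0, 0, 0.0015, 0, 0, 0, 0.2], [0, 0, 0.0015, 0, 0, 0, -0.2], [0, 0, 0.0015, 0, 0, 0, -1], [0, 0, 0.0015, 0, 0, 0, -1], [0, 0, 0.0015, 0, 0, 0, -1], [0, 0, 0.0015, 0, 0, 0, -1], [0, 0, -0.03, 0, 0, 0, -1], [0, 0, -0.07, 0, 0, 0, -1], [0, 0, -0.115, 0, 0, 0, -1], [0, 0, -0.16, 0, 0, 0, -1], [0, 0, -0.16, 0, 0, 0, -1]],
  ],
)

```text
time_s: 31.8
ee_pos: [0.5157, -0.1255, 0.2603]
eef_rot: [3.133, 0.005, 1.801]
force: [-0.1, -1.2, -0.0]
grip_width: 0.0941
grip_force: 0.0
```

To row units: 200 mm is 0.2.

>>> arm_command(
  plan=[
    [[0.2, 0, 0, 0, 0, 0, -1], [0.2, 0, 0, 0, 0, 0, -1], [0.2, 0, 0, 0, 0, 0, -1], [0.2, 0, 0, 0, 0, 0, -1], [0.2, 0, 0, 0, 0, 0, -1], [0.2, 0, 0, 0, 0, 0, -1], [0.2, 0, 0, 0, 0, 0, -1], [0.2, 0, 0, 0, 0, 0, -1], [0.2, 0, 0, 0, 0, 0, -1]],
  ],
)

```text
time_s: 32.7
ee_pos: [0.4687, 0.0687, 0.254]
eef_rot: [-3.141, 0.0, 1.799]
force: [-0.2, -0.7, -0.6]
grip_width: 0.094
grip_force: 0.0
```

```bash
python3 - <<'E'
from h import *
im=tops(); cv2.imwrite('pics/t9.png',im); im,d=cams.camera('scene'); cv2.imwrite('pics/s9.png',im)
E
```

```text
top 0.131 c [0.603 0.002 0.117] ext [0.038 0.037 0.029] bgr [ 60.5 149.  242. ]
top 0.152 c [ 0.568 -0.356  0.137] ext [0.039 0.037 0.03 ] bgr [125.5 166.  196.5]
top 0.126 c [ 0.55  -0.28   0.111] ext [0.044 0.047 0.03 ] bgr [150.5 182.  218.5]
top 0.133 c [ 0.532 -0.204  0.118] ext [0.041 0.039 0.03 ] bgr [100. 185. 194.]
top 0.128 c [ 0.515 -0.008  0.116] ext [0.036 0.025 0.025] bgr [ 62. 147. 241.]
top 0.151 c [ 0.514 -0.126  0.137] ext [0.038 0.041 0.03 ] bgr [ 60.  79. 116.]
```

View pics/s9.png

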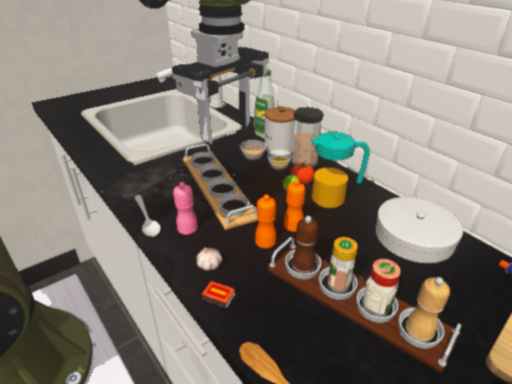

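View pics/t9.png

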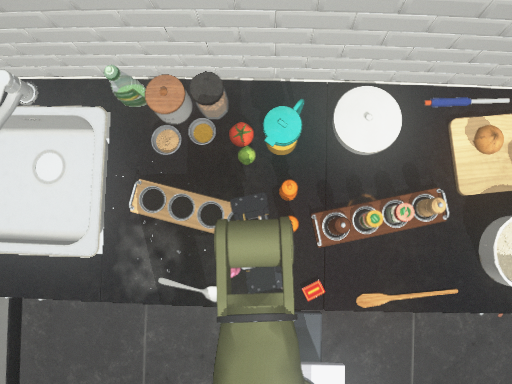

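In both views the four stand upright in the hob rack. From left to right they are pepper (335,226), yellow (372,219), red (403,212) and salt (436,206), each within about 3 mm of its cup centre. The jug is still at (283,130) and the gripper is clear.

```bash
python3 -c "
from station import ctrl
print(ctrl.hand_in())"
```

```text
the job is handed in; nothing more can be done
None
```

All four seasonings stand upright in the hob rack in reversed order (left to right: pepper, yellow, red, salt), the oil jug was left where it stood, and the job is handed in; hand-in returned no verdict.

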